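# Draw the pipe rest tight with the fixture's cam lock

### The arm

A 7-joint arm with a two-finger parallel gripper is mounted at the origin on the work surface. World frame = base frame: x ahead of the robot, y to its left, z up, the work surface at z = 0. Lengths are in m, angles in rad, forces in N, time in s.
With the tool pointing down it reaches from about 0.35 to 0.9 m from the base axis. Payload 8.1 kg.
Tool frame: the origin (TCP) lies on the centre line of the jaws, within the pads' length; the fingertips stand 14 mm ahead of it and the grasp point (between the pads) lies 5 mm behind it; z points along the fingers, y is the direction in which the jaws open and shut (so a half turn about z gives the same grasp; the last joint's range is limited). The gripper opens to 92 mm and grips with 3 to 60 N. Pads are 19 mm wide; open, the fingers measure 130 mm over their backs; the gripper's body (75 mm by 190 mm) begins 47 mm behind the grasp point.
Start: joints at [1.117, 0.434, 0.025, 1.573, -0.012, 1.134, -0.075], TCP at [0.215, -0.587, 0.241] pointing down, gripper open.
Joint ranges: [-2.62, 2.62], [-0.44, 2.09], [-1.27, 1.32], [0.08, 2.57], [-1.32, 4.46], [0.12, 2], [-2.74, 2.74]. Speed limits (rad/s): [2.22, 2.22, 3.01, 3.01, 3.14, 3.14, 3.14].

### API

Orientations are given as a rotation vector (axis times angle).
In Python, from cell import observe, eyes, arm gives the robot as it stands.
- The arm moves only by the tool step_arm, never from a script. Its argument "series" is a list that holds one entry, the list of rows, each a list of 5 numbers: the finger opening in m, from 0 to 0.0918, then the shift along the world's x, y, z in m, then the turn about the world's z in degrees. In form: [[[hand, dx, dy, dz, spin], ...]]. A call has 1 to 20 rows; each row is the pose to reach, as a shift and turn from the pose measured when the call began; what a row does not reach only later rows make up. A row lasts 1/12 s, in which the tool goes at most 41.7 mm and 7.16 degrees, less where a joint would pass 70% of its speed; a pose out of reach is approached as far as the arm can. A call with a gripper value outside its range is refused whole. The fingers move at their own pace and stop on an object; "squeeze" is the grip in N (left out, the last holds). Time passes only in rows, so rows that repeat a pose let the fingers close. It gives the time, the measured TCP pose, the force and the opening at its end, in the units of the state.
- observe(): the state, without advancing time (a new reading comes with each control period).
- eyes.get_image(name): name is "scene" or "top" or "wrist"; returns (picture, depth): 384x512x3 uint8, red, green, blue; 384x512 float32, m along the optical axis (not along the pixel's ray), 0 where there is no reading.
- eyes.camera_params(name): a dict with "intrinsics" (3x3 intrinsics, pixels), "position" and "attitude" of the camera in the world. Camera axes: x right, y down, z forward; pixel columns grow to the right and rows downward; lengths in m; the calibration is good to about 2 mm. A picture is of the moment at which its call begins: read the wrist's pose just before it. camera_params takes no time and is no camera call; for the wrist camera it gives the pose at the moment of the call.
- arm.sign_off(): hands the job in, once; it reports no verdict.
The state is a dict: "clock": time; "joints": joint angles; "dq": joint speeds; "joint_efforts": joint torques, N m; "position": TCP position; "ee_rot": TCP orientation; "force": force on the tool from outside, world axes, zero at the start; "ft_torque": the same for the moment, N m; "width": opening from 0.0 (shut) to 1.0 (fully open).
Only numpy, scipy, OpenCV 4.12 (cv2) and the standard library are available. Lean on these libraries where they do the work, as an engineer would, in place of code of your own. Each camera call takes 0.05 s, during which the arm holds its last target.

### The job

Set the loose aluminium pipe rest into the blue guides of the fixture with its headed stud towards the open yellow cam, and slide it up until it meets the rubber stop pads. Then turn the red-knobbed cam lever clockwise until the cam has drawn the stud firmly tight against the sprung pads, feeling for the rising load and stopping without forcing it, and let go so that it stays locked. Leave the pipe, the grinding disc and the hammer where they lie.

Things in the scene. Friction and masses are not known exactly. Their poses are not given: they have to be found in the camera images.
- dock: grey fixture plate fixed to the table, 225 x 120 x 8 mm. Origin on the table under the vertical cam axis; x points along the blue guides, away from the cam; z up. Plate from x = -60 to +165 mm; the rest slides on its top, 8 mm above the table, with its own axes parallel to the dock's.
- guides: two blue slippery guide walls fixed on the dock; same origin and axes as the dock. They run along x from 63 to 163 mm, 63 mm apart inside (|y| = 31.5 mm), upright up to 22 mm above the table, then flaring outwards up to 31 mm, so that they centre a rest lowered between them.
- stop: red bracket of the spring stop, fixed; origin and axes as the dock. Plates at x = 40-45 mm, |y| = 15-39 mm, 42 mm high; the stud goes between. Two black rubber pads, 12 mm diameter, at y = +-22 mm, z = 30 mm, face +x. Their faces stand at x = 57 mm plus a screw setting of 0 to 7 mm that differs each time and is not reported. They yield about 25 N per mm; 15 N or more is tight, over 60 N harms the stud.
- cam (a joint): cam angle, rad: 0 to 0.15 open (start), grows clockwise from above, end stop 2.7. Open, its mouth faces the dock's x. Closing, its lips hook the stud head and pull it to the axis, 8 mm per rad. Load starts at about 0.9 to 2.0 by the pad setting, tight 0.1 to 0.2 further; the end stop overloads. Stays where it is left.
- cam_mouth (a point): point on the cam axis, 30 mm above the table, the height of the stud. Two yellow spiral lips, at 16-25 and 35-44 mm above the table, with a slot for the shank between. The open mouth is free from -0.5 to +0.4 rad about the dock's x. Leading edge: 32 mm inner radius. The lips catch the head once its centre is within 24 mm of this axis, as it is when the rest touches the pads.
- cam_knob (a point): axis of the round upright red grip on the cam lever, 18 mm diameter, from 56 to 95 mm above the table; the point is 78 mm up, 85 mm from the cam axis. At cam 0 it lies at -100 degrees from the dock's x (anticlockwise positive) and swings clockwise. Unloaded it drags 1 to 5 N here; then the push along the arc rises about 0.4 N per N on the pads: 10 to 16 N more is well tight.
- rest: loose aluminium V-shaped pipe rest, 0.5 to 0.8 kg. Origin: centre of its underside; z up; its stud points to its -x. Foot 80 (x) x 60 (y) x 32 mm; above it a body 66 (x) x 46 (y) mm up to 60 mm, and two cheeks up to 82 mm high forming a V that runs along y. The front face that meets the pads is at x = -40 mm (foot). Best held across y (46 mm).
- rest_grip (a point): point on the rest's centre line 58 mm above its underside, where it can be gripped across its y (46 mm wide)
- stud_head (a point): centre of the stud's head: an upright steel barrel 10 mm in diameter, 28 mm high, 81 mm ahead (-x) of the rest's origin, 22 mm above its underside, on an 8 mm shank
- pipe: bystander: upright steel pipe stub, 60 mm diameter, 110 mm high; origin at the centre of its foot
- disc: bystander: grinding disc lying flat, 115 mm diameter, 6 mm thick; origin at the centre of its underside
- hammer: bystander: hammer lying on the table

How it is judged:
On the way, in this order (a step that is already met when the one before it is completed fails the run):
1. the rest stands in the guides with its stud head inside the open cam (x of stud_head in the frame of dock between 0.008 and 0.025 m and y of stud_head in the frame of dock between -0.008 and 0.008 m and z of rest in the frame of dock below 0.011 m and value of joint cam below 0.4 rad), for 0.1 s.
2. the cam, turned, draws the stud tight: the rest presses on the pads with 15 N or more (value of joint cam above 0.7 rad and contact force between rest and stop above 15 N), for 0.2 s.
At the end, for the whole second after the job is handed in: The rest stands flat in the guides (underside within 3 mm of the plate, tilt under 0.08 rad), its stud head hooked in the closed cam (cam beyond 0.7 rad, head centre 6 to 25 mm from the axis along the dock's x and within 8 mm of its centre line), pressed on the stop pads with 15 to 60 N, at rest (all of step 2 and contact force between rest and stop below 60 N and x of stud_head in the frame of dock between 0.006 and 0.025 m and y of stud_head in the frame of dock between -0.008 and 0.008 m and z of rest in the frame of dock below 0.011 m and angle between rest's own z axis and vertical below 0.08 rad and linear speed of rest below 0.02 m/s); the robot touches nothing.
It fails at once if the rest is pressed on the stop pads with more than 60 N (contact force between rest and stop above 60 N).
It fails at once if the pipe stub is moved by more than 30 mm (distance of pipe from where it was at the start of the episode above 0.03 m).
It fails at once if the grinding disc is moved by more than 30 mm (distance of disc from where it was at the start of the episode above 0.03 m).
It fails at once if the hammer is moved by more than 30 mm (distance of hammer from where it was at the start of the episode above 0.03 m).
It also fails if it takes over 72 s, if anything falls off the work surface, if the arm or the gripper's body presses on something with over 40 N, if the wrist force passes 120 N, or if a joint passes its speed limit or range.

## Working session

There is one attempt and no reset: what is moved stays moved. The work goes in short steps, Python scripts to look and compute and a tool call to move; the robot and the scene stay as the last step left them, time stands still between calls to the robot, and variables do not carry over. Pictures are saved under pics/ and viewed, and the job is handed in when it is done.

Besides the shell and the picture viewer there is one more tool, called after "Request:" as name([rows], argument=value, ...), one row to a line, values as JSON. step_arm: Moves the arm, as the interface text tells. Its arguments: {"type":"object","properties":{"series":{"type":"array"},"squeeze":{"type":"number"}},"required":["series"]}

```bash
ls; mkdir -p pics
python3 - <<'E'
from cell import observe, eyes, arm
import cv2,numpy as np
s=observe();print({k:np.round(v,3).tolist() for k,v in s.items()})
for n in ["scene","top"]:
    p,d=eyes.get_image(n);np.savez(f"pics/{n}0.npz",p=p,d=d);cv2.imwrite(f"pics/{n}0.png",p[:,:,::-1])
    c=eyes.camera_params(n);print(n,c)
E
```

```text
pics
{'clock': 0.0, 'joints': [1.117, 0.435, 0.025, 1.574, -0.012, 1.134, -0.075], 'dq': [0.0, 0.001, -0.001, 0.0, -0.001, 0.001, -0.001], 'joint_efforts': [0.001, -66.784, 0.985, -31.446, -0.061, 0.043, 0.0], 'position': [0.215, -0.586, 0.24], 'ee_rot': [-3.092, -0.548, 0.001], 'force': [0.055, -0.003, -0.689], 'ft_torque': [0.004, -0.029, 0.038], 'width': 1.002}
scene {'intrinsics': array([[418.91248874,   0.        , 255.65879883],
       [  0.        , 418.91248874, 192.07670368],
       [  0.        ,   0.        ,   1.        ]]), 'position': array([ 1.29850789, -0.25413033,  1.06419072]), 'attitude': array([-2.02793031, -1.58767165,  0.53241897])}
top {'intrinsics': array([[359.43574442,   0.        , 249.26094862],
       [  0.        , 359.43574442, 192.82638297],
       [  0.        ,   0.        ,   1.        ]]), 'position': array([ 0.47452513, -0.0454277 ,  1.0031829 ]), 'attitude': array([-2.17943971,  2.18883277, -0.12083092])}
```

View pics/scene0.png

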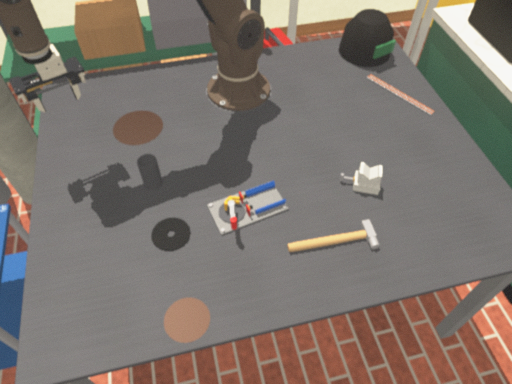

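View pics/top0.png

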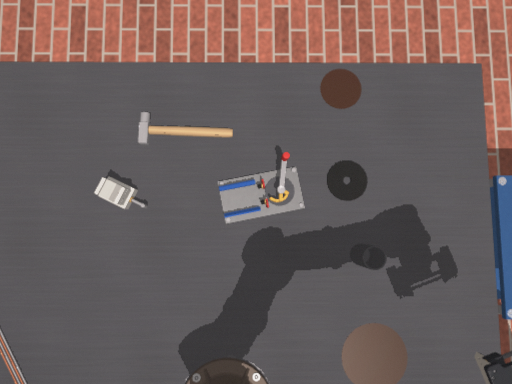

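The top view shows the rest at about (117,192) with its stud to the lower right at (142,205). The dock is near (261,195), with guides on the left, cam on the right and knob at (286,156). Next I'll measure these.

```bash
cat > h.py <<'E'
import numpy as np,cv2
from scipy.spatial.transform import Rotation as R
from cell import observe, eyes, arm
def cloud(d,c):
    K=c["intrinsics"];v,u=np.mgrid[:d.shape[0],:d.shape[1]]
    P=np.stack([(u-K[0,2])/K[0,0]*d,(v-K[1,2])/K[1,1]*d,d],-1)
    return P@R.from_rotvec(c["attitude"]).as_matrix().T+c["position"]
def hsv(p): return cv2.cvtColor(p,cv2.COLOR_RGB2HSV)
def rayz(u,v,z,c):
    K=c["intrinsics"];r=R.from_rotvec(c["attitude"]).as_matrix()@np.array([(u-K[0,2])/K[0,0],(v-K[1,2])/K[1,1],1])
    return c["position"]+r*(z-c["position"][2])/r[2]
E
python3 - <<'E'
from h import *
for n in ["top","scene"]:
    z=np.load(f"pics/{n}0.npz");p,d=z["p"],z["d"];c=eyes.camera_params(n);P=cloud(d,c);h=hsv(p)
    w=(P[...,0]>.3)&(P[...,0]<.8)&(P[...,1]>-.6)&(P[...,1]<.5)&(d>0)
    t=P[w];print(n,"table z",np.median(t[:,2]))
    blue=w&(h[...,0]>105)&(h[...,0]<125)&(h[...,1]>150)&(h[...,2]>80)
    k,l,st,ce=cv2.connectedComponentsWithStats(blue.astype(np.uint8))
    for i in range(1,k):
        if st[i,4]<30: continue
        m=(l==i);Q=P[m];rc=cv2.minAreaRect(Q[:,:2].astype(np.float32))
        print("blue",st[i,4],Q.mean(0).round(4),Q[:,2].min().round(3),Q[:,2].max().round(3),rc)
    red=w&((h[...,0]<6)|(h[...,0]>174))&(h[...,1]>150)&(h[...,2]>80)
    k,l,st,ce=cv2.connectedComponentsWithStats(red.astype(np.uint8))
    for i in range(1,k):
        if st[i,4]<8: continue
        Q=P[l==i];print("red",st[i,4],ce[i].round(1),np.median(Q,0).round(4),Q[:,2].max().round(3))
    hi=w&(P[...,2]>.012)
    k,l,st,ce=cv2.connectedComponentsWithStats(hi.astype(np.uint8))
    for i in range(1,k):
        if st[i,4]<20: continue
        Q=P[l==i];print("obj",st[i,4],ce[i].round(1),Q.mean(0).round(4),Q[:,2].max().round(3),cv2.minAreaRect(Q[:,:2].astype(np.float32)))
    if n=="top":
        cr=np.vstack([cv2.resize(p[165:220,85:155],(770,600//2*1),interpolation=cv2.INTER_CUBIC),cv2.resize(p[145:230,205:315],(770,300),interpolation=cv2.INTER_CUBIC)])
        cv2.imwrite("pics/c0.png",cr[:,:,::-1])
E
```

```text
top table z 0.00013528016387898134
blue 140 [ 0.5853 -0.0304  0.0261] 0.015 0.034 ((0.5854958891868591, -0.030444417148828506), (0.010105984285473824, 0.09642278403043747), 11.497230529785156)
blue 104 [ 0.512  -0.0451  0.0289] 0.024 0.035 ((0.5121183395385742, -0.044728539884090424), (0.008121526800096035, 0.09437557309865952), 11.00171947479248)
red 52 [285.2 155.9] [ 0.6524 -0.1566  0.094 ] 0.098
red 12 [262.8 183.2] [ 0.5887 -0.1015  0.0422] 0.045
red 12 [266.6 202.2] [ 0.5374 -0.1118  0.042 ] 0.044
obj 1068 [177.1 129.8] [0.7401 0.134  0.0229] 0.031 ((0.7409499883651733, 0.11126522719860077), (0.2590439021587372, 0.0870102122426033), 86.50312805175781)
obj 580 [278.1 184.4] [ 0.5842 -0.1423  0.0432] 0.098 ((0.5936844348907471, -0.13066984713077545), (0.1316688507795334, 0.0873689129948616), 7.254081726074219)
obj 859 [116.9 192.2] [0.5636 0.2829 0.0569] 0.085 ((0.5571649074554443, 0.2734017074108124), (0.12605327367782593, 0.05987649783492088), 63.414634704589844)
obj 194 [236.4 184.4] [ 0.5867 -0.0299  0.0258] 0.034 ((0.5895190238952637, -0.031035076826810837), (0.0228166859596
[... 1140 characters left out ...]
08484697342, 0.061002280563116074), 57.609291076660156)
obj 511 [242.2 201.4] [ 0.5649 -0.109   0.0401] 0.098 ((0.5564427375793457, -0.10713649541139603), (0.09447816759347916, 0.2335893213748932), 44.43438720703125)
obj 117 [269.6 206.2] [ 0.5915 -0.031   0.0229] 0.034 ((0.5894746780395508, -0.03062286600470543), (0.015919586643576622, 0.10050800442695618), 12.185806274414062)
obj 47 [248.4 209.3] [ 0.593  -0.0977  0.031 ] 0.044 ((0.5932506322860718, -0.09361007064580917), (0.021874822676181793, 0.018421247601509094), 7.900335311889648)
obj 887 [338.3 238.5] [0.7484 0.1326 0.0214] 0.031 ((0.7457299828529358, 0.11247363686561584), (0.2597309350967407, 0.09113118052482605), 86.84722900390625)
```

View pics/c0.png

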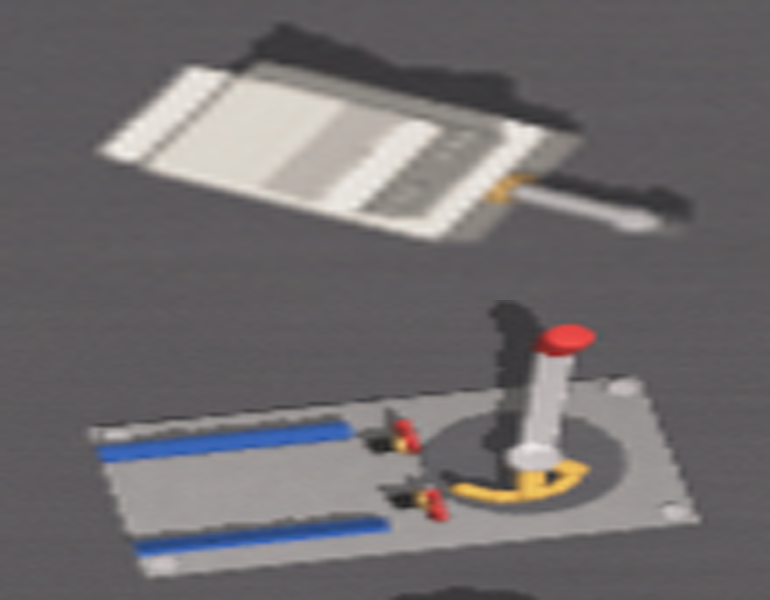

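The dock axis sits at about (0.571,-0.148) with yaw near 101°. The rest is at about (0.568,0.293) with yaw near 60°, and the cam is at roughly 0.13 rad. I'll go over the rest and refine with the wrist camera.

Request:
step_arm([
  [[0.09,0.01,0.02,0,2],[0.09,0.02,0.05,0,5],[0.09,0.035,0.088,0,8],[0.09,0.05,0.126,0,11],[0.09,0.065,0.164,0.005,14],[0.09,0.08,0.202,0.005,17],[0.09,0.095,0.24,0.005,20],[0.09,0.11,0.278,0.01,22],[0.09,0.125,0.316,0.01,24],[0.09,0.14,0.354,0.01,26],[0.09,0.155,0.392,0.01,28],[0.09,0.17,0.43,0.01,30],[0.09,0.185,0.468,0.01,32],[0.09,0.2,0.506,0.01,34],[0.09,0.215,0.544,0.01,36],[0.09,0.23,0.582,0.01,38],[0.09,0.245,0.62,0.01,39],[0.09,0.26,0.658,0.01,40],[0.09,0.275,0.696,0.01,40],[0.09,0.29,0.734,0.01,40]],
])

```text
clock: 1.77
position: [0.5048, 0.1492, 0.2498]
ee_rot: [-2.719, -1.572, 0.002]
force: [0.3, -0.1, 1.2]
width: 0.98
```

Request:
step_arm([
  [[0.09,0.015,0.036,0,0],[0.09,0.028,0.07,0,0],[0.09,0.038,0.1,0,0],[0.09,0.043,0.12,0,0],[0.09,0.043,0.12,0,0],[0.09,0.043,0.12,0,0]],
])

```text
clock: 2.27
position: [0.5472, 0.2703, 0.249]
ee_rot: [-2.716, -1.575, 0.004]
force: [-0.2, -0.6, -0.6]
width: 0.981
```

Run:
```python
from h import *
s=observe();c=eyes.camera_params("wrist");p,d=eyes.get_image("wrist");np.savez("pics/w1.npz",p=p,d=d,**c);cv2.imwrite("pics/w1.png",p[:,:,::-1])
print(s["position"],s["ee_rot"],s["clock"],s["joints"].round(2) if hasattr(s["joints"],"round") else s["joints"],c)
T=R.from_rotvec(s["ee_rot"]).as_matrix();print(np.degrees(np.arctan2(T[1,1],T[0,1])))
```

```text
[0.5472287  0.2702738  0.24899169] [-2.71640317 -1.57484632  0.00400508] 2.2667 [-0.16  0.47 -0.57  1.56  0.26  1.19 -1.3 ] {'intrinsics': array([[319.38435708,   0.        , 251.43095741],
       [  0.        , 319.38435708, 190.38844209],
       [  0.        ,   0.        ,   1.        ]]), 'position': array([0.59000515, 0.34422009, 0.39296396]), 'attitude': array([ 2.73958926, -0.72541237, -0.11811039])}
-29.793713557043635
```

View pics/w1.png

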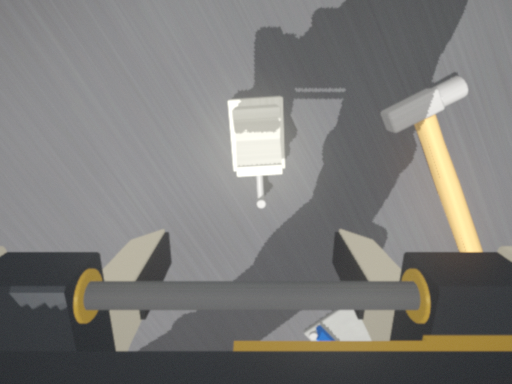

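The wrist view shows the rest at (258,138), with its stud pointing down to a head at (261,204).

```bash
cat > rest.py <<'E'
from h import *
def rest(f,zoff=0):
    z=np.load(f);p,d=z["p"],z["d"];P=cloud(d,z)
    m=np.zeros(d.shape,bool);m[85:215,215:300]=1
    m&=(d>0)
    obj=m&(P[...,2]>.012+zoff)
    foot=obj&(P[...,2]<.036+zoff); 
    top=obj&(P[...,2]>.052+zoff)
    for nm,k in (("obj",obj),("top",top)):
        Q=P[k];print(nm,k.sum(),Q.mean(0).round(4),Q[:,2].max().round(4),cv2.minAreaRect(Q[:,:2].astype(np.float32)))
    return p,d,P
E
python3 - <<'E'
from rest import *
p,d,P=rest("pics/w1.npz")
print("table",np.median(P[100:200,50:200,2]))
z=dict(np.load("pics/w1.npz"))
print("head", rayz(261,203.5,.036,z))
for r in range(90,212,6): print(r,[f"{P[r,c,2]*1000:.0f}" for c in range(222,296,5)])
cv2.imwrite("pics/w1c.png",cv2.resize(p[85:215,200:320],(720,590),interpolation=cv2.INTER_CUBIC)[...,::-1])
E
```

```text
obj 4297 [0.5688 0.2966 0.0628] 0.085 ((0.5586442947387695, 0.2754726707935333), (0.12576934695243835, 0.06006448715925217), 63.94457244873047)
top 3153 [0.569  0.2968 0.0742] 0.085 ((0.5685722827911377, 0.29594168066978455), (0.06640636920928955, 0.04589789733290672), 64.04691314697266)
table 2.51666992903965e-05
head [0.53340734 0.22312862 0.036     ]
90 ['-0', '0', '1', '-0', '-1', '1', '1', '0', '1', '0', '1', '1', '0', '-0', '1']
96 ['-1', '2', '-1', '-1', '1', '1', '2', '1', '1', '0', '3', '15', '1', '-1', '-1']
102 ['0', '-0', '32', '32', '33', '33', '32', '32', '32', '34', '32', '33', '32', '1', '1']
108 ['-1', '1', '32', '70', '74', '80', '81', '83', '82', '83', '81', '82', '33', '1', '-0']
114 ['0', '1', '82', '82', '83', '83', '82', '83', '82', '82', '82', '83', '32', '1', '0']
120 ['-1', '0', '32', '76', '77', '78', '79', '80', '78', '78', '76', '78', '32', '0', '-1']
126 ['0', '0', '34', '74', '75', '75', '75', '74', '73', '72', '73', '72', '33', '0', '0']
132 ['0', '1', '32', '69', '70', '69', '67', '67', '68', '68', '67', '66', '32', '1', '-0']
138 ['-1', '-1', '31', '
[... 442 characters left out ...]
0', '1', '0', '81', '83', '82', '82', '82', '82', '82', '83', '82', '-0', '-0', '-0']
174 ['1', '0', '-1', '81', '393', '82', '82', '84', '83', '84', '-0', '-0', '1', '0', '-1']
180 ['-0', '1', '1', '-0', '0', '0', '0', '24', '24', '-0', '1', '1', '-1', '-0', '0']
186 ['-0', '2', '-1', '0', '0', '-1', '1', '25', '26', '1', '-1', '-1', '-1', '-0', '1']
192 ['-0', '2', '0', '0', '0', '1', '1', '24', '26', '-0', '2', '-0', '1', '1', '0']
198 ['1', '-0', '-1', '0', '0', '-1', '-1', '23', '29', '0', '1', '1', '0', '-1', '-1']
204 ['-1', '-0', '1', '-0', '1', '-1', '1', '36', '35', '-0', '-0', '-1', '1', '1', '1']
210 ['-0', '-1', '1', '0', '0', '1', '-1', '1', '1', '1', '-1', '2', '-0', '1', '1']
```

View pics/w1c.png

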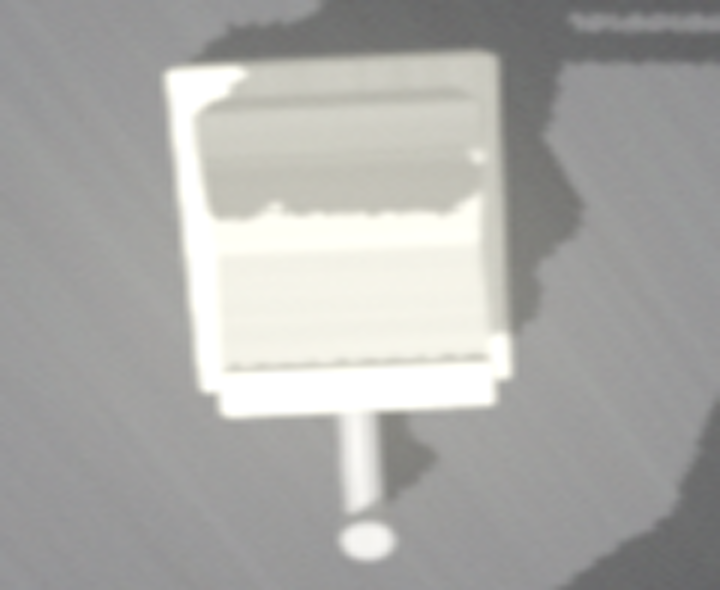

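Request:
step_arm([
  [[0.09,0.012,0.014,-0.02,3.8],[0.09,0.0214,0.0256,-0.05,3.8],[0.09,0.0214,0.0256,-0.08,3.8],[0.09,0.0214,0.0256,-0.11,3.8],[0.09,0.0214,0.0256,-0.14,3.8],[0.09,0.0214,0.0256,-0.165,3.8],[0.09,0.0214,0.0256,-0.185,3.8],[0.09,0.0214,0.0256,-0.194,3.8],[0.09,0.0214,0.0256,-0.194,3.8],[0.09,0.0214,0.0256,-0.194,3.8],[0.04,0.0214,0.0256,-0.194,3.8],[0.04,0.0214,0.0256,-0.194,3.8],[0.04,0.0214,0.0256,-0.194,3.8],[0.04,0.0214,0.0256,-0.194,3.8],[0.04,0.0214,0.0256,-0.194,3.8],[0.04,0.0214,0.0256,-0.194,3.8],[0.04,0.0214,0.0256,-0.194,3.8],[0.04,0.0214,0.0256,-0.194,3.8]],
], squeeze=40)

```text
clock: 3.82
position: [0.5685, 0.2946, 0.0552]
ee_rot: [-2.664, -1.662, 0.005]
force: [-2.2, 1.0, 2.4]
width: 0.497
```

Gripped at 45.6 mm wide. I'll lift and carry it over the dock.

Request:
step_arm([
  [[0.04,0,0,0.015,0],[0.04,0,0,0.045,0],[0.04,0,0,0.08,0],[0.04,0,-0.01,0.115,3],[0.04,-0.001,-0.035,0.145,7],[0.04,-0.001,-0.065,0.165,11],[0.04,-0.002,-0.1,0.18,15],[0.04,-0.002,-0.135,0.19,19],[0.04,-0.003,-0.17,0.195,23],[0.04,-0.003,-0.205,0.195,27],[0.04,-0.004,-0.24,0.195,31],[0.04,-0.004,-0.275,0.195,34],[0.04,-0.005,-0.31,0.195,37.2],[0.04,-0.005,-0.345,0.195,37.2],[0.04,-0.006,-0.375,0.195,37.2],[0.04,-0.006,-0.395,0.195,37.2],[0.04,-0.006,-0.404,0.195,37.2],[0.04,-0.006,-0.404,0.195,37.2],[0.04,-0.006,-0.404,0.195,37.2]],
])

```text
clock: 5.4
position: [0.5619, -0.109, 0.2495]
ee_rot: [-1.995, -2.425, 0.006]
force: [-0.1, 1.2, -6.0]
width: 0.496
```

Run:
```python
from h import *
s=observe();c=eyes.camera_params("wrist");p,d=eyes.get_image("wrist");np.savez("pics/w2.npz",p=p,d=d,**c);cv2.imwrite("pics/w2.png",p[:,:,::-1])
print(s["position"],s["ee_rot"],s["clock"],s["force"],s["width"],np.round(s["joints"],2))
```

```text
[ 0.56190627 -0.10903284  0.24945021] [-1.9951959  -2.42454283  0.00556486] 5.4 [-0.11699553  1.17738616 -5.95689511] 0.49610809633204656 [ 0.59  0.44 -0.7   1.65  0.3   1.17  0.02]
```

View pics/w2.png

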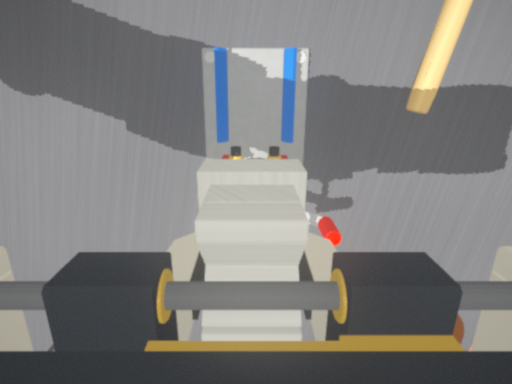

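The held rest covers the lower middle of the view. The blue guides run along columns 221 and 289 over rows 48–142, the stop tops are at about (228,157) and (282,157), and the knob is at (330,232).

Run:
```python
from h import *
def an(f,c=None):
    z=dict(np.load(f)); 
    if c is None:c=z
    p,d=z["p"],z["d"];P=cloud(d,c);h=hsv(p)
    blue=(h[...,0]>105)&(h[...,0]<125)&(h[...,1]>150)&(d>0)&(abs(P[...,0]-.56)<.1)&(abs(P[...,1]+.05)<.15)
    top=blue&(P[...,2]>.008)
    Q=P[top]
    yaw=np.radians(101.2)
    for it in range(4):
        ex=np.array([np.cos(yaw),np.sin(yaw)]);ey=np.array([-ex[1],ex[0]])
        q=Q[:,:2]-[.571,-.148];a=q@ex;b=q@ey;sl=[];med=b.mean()
        mm=(a>.07)&(a<.155)
        for sg in (1,-1):
            k=mm&((b-med)*sg>0);sl.append(np.polyfit(a[k],b[k],1))
        yaw+=np.mean([s[0] for s in sl])
    print("yaw",np.degrees(yaw),sl)
    for sg in (1,-1):
        k=(b-med)*sg>0;kk=k&mm
        print(sg,"a",np.percentile(a[k],[0,1,99,100]).round(4),"b",np.percentile(b[kk],[1,50,99]).round(4),"z",np.percentile(Q[kk,2],[1,50,99]).round(4))
        for zl in (.012,.016,.02,.024,.028,.032):
            g=kk&(abs(Q[:,2]-zl)<.002)
            if g.sum()>5: print("   z",zl,g.sum(),np.median(b[g]).round(4))
    pad=(h[...,2]<60)&(d>0)&(P[...,2]>.02)&(P[...,2]<.05)
    red=((h[...,0]<6)|(h[...,0]>174))&(h[...,1]>150)&(h[...,2]>80)&(d>0)&(P[...,2]>.01)&(P[...,2]<.11)
    k,l,st,ce=cv2.connectedComponentsWithStats(red.astype(np.uint8))
    for i in range(1,k):
        if st[i,4]<5: continue
        W=P[l==i];w=W[:,:2]-[.571,-.148]
        print("red",st[i,4],ce[i].round(1),np.median(w@ex).round(4),np.median(w@ey).round(4),W[:,2].max().round(4),W.mean(0).round(4))
        if W[:,2].max()>.085:
            t=W[W[:,2]>.092];r=cv2.minEnclosingCircle(t[:,:2].astype(np.float32));print("knobtop",len(t),r)
    k,l,st,ce=cv2.connectedComponentsWithStats(pad.astype(np.uint8))
    for i in range(1,k):
        if st[i,4]<5: continue
        W=P[l==i];w=W[:,:2]-[.571,-.148]
        print("dark",st[i,4],ce[i].round(1),"a",np.percentile(w@ex,[0,50,100]).round(4),"b",np.percentile(w@ey,[0,50,100]).round(4),"z",np.percentile(W[:,2],[0,100]).round(3))
an("pics/w2.npz");print();an("pics/top0.npz",eyes.camera_params("top"))
```

```text
yaw 100.57123475206352 [array([0.00617999, 0.03501226]), array([-0.00617955, -0.03768688])]
1 a [0.0652 0.0666 0.1615 0.1626] b [0.0307 0.0356 0.0409] z [0.0221 0.0281 0.0326]
   z 0.024 249 0.0323
   z 0.028 331 0.036
   z 0.032 217 0.0386
-1 a [0.066  0.0669 0.1603 0.1635] b [-0.0435 -0.0383 -0.0331] z [0.022  0.0282 0.0324]
   z 0.02 6 -0.0336
   z 0.024 189 -0.0349
   z 0.028 254 -0.0388
   z 0.032 150 -0.0414
red 369 [329.3 230.6] -0.0185 -0.0815 0.0973 [ 0.6548 -0.1522  0.0847]
knobtop 167 ((0.6568022966384888, -0.15589261054992676), 0.008780932985246181)

yaw 101.11899677359561 [array([-0.00197192,  0.03827353]), array([ 0.00197191, -0.03693468])]
1 a [0.0655 0.066  0.1594 0.1599] b [0.0339 0.0382 0.0419] z [0.0245 0.0286 0.0347]
   z 0.024 9 0.0343
   z 0.028 54 0.0374
   z 0.032 28 0.0389
-1 a [0.0643 0.0664 0.1597 0.1608] b [-0.0418 -0.0367 -0.0322] z [0.0166 0.0262 0.0333]
   z 0.02 11 -0.0327
   z 0.024 44 -0.0347
   z 0.028 46 -0.0381
   z 0.032 19 -0.0402
red 52 [285.2 155.9] -0.0245 -0.0786 0.0983 [ 0.6533 -0.1571  0.0882]
knobtop 33 ((0.6548409461975098, -0.15847572684288025), 0.008266584016382694)
red 12 [262.8 183.2] 0.0429 -0.0266 0.045 [ 0.5883 -0.1011  0.0407]
red 12 [266.6 202.2] 0.0431 0.0258 0.0445 [ 0.5367 -0.111   0.0403]
dark 10 [259.  185.8] a [0.0506 0.0535 0.0569] b [-0.026  -0.0213 -0.018 ] z [0.033 0.038]
dark 10 [262.2 201.5] a [0.0506 0.0537 0.0569] b [0.0177 0.0218 0.0263] z [0.031 0.038]
dark 73 [355.6 252.9] a [-0.1852 -0.1614 -0.1558] b [0.1859 0.2054 0.2397] z [0.02 0.05]
dark 71 [372.4 256.7] a [-0.2131 -0.2087 -0.1877] b [0.2011 0.227  0.2414] z [0.02  0.049]
dark 259 [224.9 379.2] a [0.1872 0.2399 0.2888] b [0.4249 0.453  0.4687] z [0.02 0.05]
```

Request:
step_arm([
  [[0.04,-0.004,0.025,0,-0.4],[0.04,-0.009,0.055,-0.01,-0.4],[0.04,-0.0135,0.078,-0.03,-0.4],[0.04,-0.0135,0.0828,-0.06,-0.4],[0.04,-0.0135,0.0828,-0.09,-0.4],[0.04,-0.0135,0.0828,-0.115,-0.4],[0.04,-0.0135,0.0828,-0.13,-0.4],[0.04,-0.0135,0.0828,-0.135,-0.4],[0.04,-0.0135,0.0828,-0.135,-0.4],[0.04,-0.0135,0.0828,-0.135,-0.4]],
])

```text
clock: 6.28
position: [0.5492, -0.0238, 0.1156]
ee_rot: [-2.0, -2.421, 0.003]
force: [0.2, 0.1, -6.9]
width: 0.5
```

Run:
```python
from h import *
s=observe();print(s["position"],s["ee_rot"],s["force"])
for n in ["scene","wrist"]:
    c=eyes.camera_params(n);p,d=eyes.get_image(n);np.savez(f"pics/{n}3.npz",p=p,d=d,**c)
    if n=="scene": p=cv2.resize(p[140:260,170:330],(800,600),interpolation=cv2.INTER_CUBIC)
    cv2.imwrite(f"pics/{n}3.png",p[:,:,::-1])
```

```text
[ 0.54916582 -0.02375156  0.11558661] [-1.99986932 -2.42139284  0.00279004] [ 0.16831846  0.10449569 -6.86561709]
```

View pics/scene3.png

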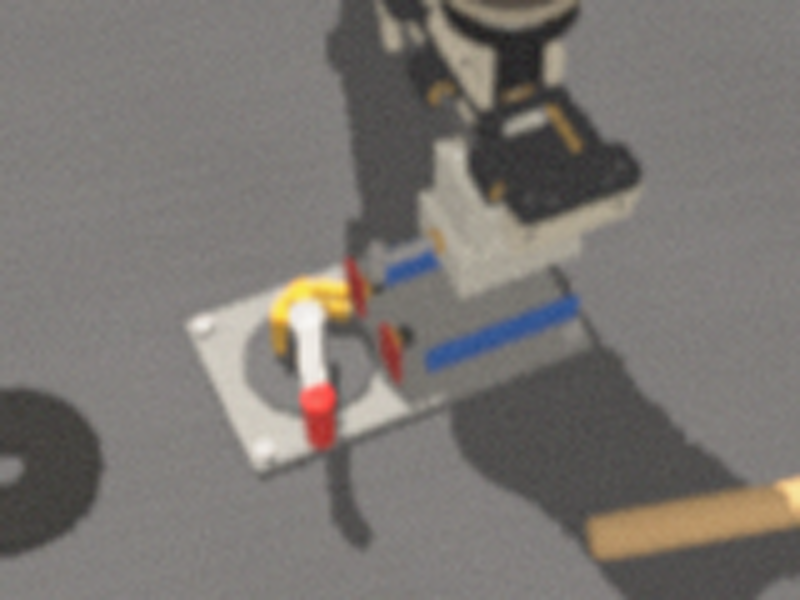

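View pics/wrist3.png

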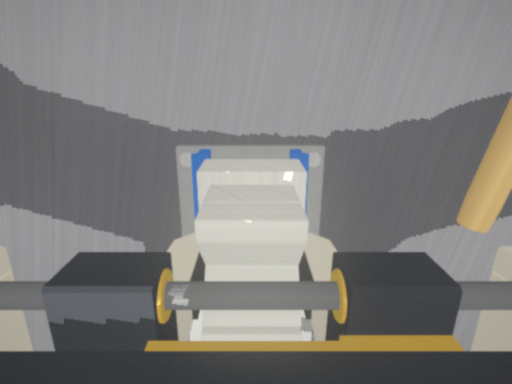

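The wrist view shows the rest at columns 197–306, centred between the guides at 193–308. I'll lower it.

Request:
step_arm([
  [[0.04,0,-0.002,-0.012,0],[0.04,0,-0.002,-0.024,0],[0.04,0,-0.002,-0.033,0],[0.04,0,-0.002,-0.04,0],[0.04,0,-0.002,-0.046,0],[0.04,0,-0.002,-0.051,0],[0.04,0,-0.002,-0.053,0],[0.04,0,-0.002,-0.0535,0],[0.04,0,-0.002,-0.0535,0]],
])

```text
clock: 7.13
position: [0.5493, -0.0262, 0.0631]
ee_rot: [2.001, 2.421, -0.003]
force: [-4.5, -0.1, 2.2]
width: 0.499
```

It is seated on the plate at z = 0.0631. Next I'll slide it towards the cam.

Request:
step_arm([
  [[0.04,0.0003,-0.004,-0.0005,0],[0.04,0.0011,-0.008,-0.0005,0],[0.04,0.0018,-0.012,-0.0005,0],[0.04,0.0024,-0.015,-0.0005,0],[0.04,0.003,-0.018,-0.0005,0],[0.04,0.003,-0.018,-0.0005,0]],
])

```text
clock: 7.63
position: [0.5533, -0.0445, 0.0631]
ee_rot: [2.002, 2.42, -0.001]
force: [0.9, 2.3, 4.2]
width: 0.496
```

Request:
step_arm([
  [[0.04,0.0002,-0.001,0,0],[0.04,0.0004,-0.002,0,0],[0.04,0.0006,-0.003,0,0],[0.04,0.0006,-0.003,0,0]],
])

```text
clock: 7.97
position: [0.554, -0.0475, 0.0632]
ee_rot: [2.002, 2.42, -0.0]
force: [0.2, 3.2, 1.0]
width: 0.495
```

Request:
step_arm([
  [[0.04,0.0002,-0.001,0,0],[0.04,0.0004,-0.002,0,0],[0.04,0.0004,-0.002,0,0]],
])

```text
clock: 8.22
position: [0.5544, -0.0497, 0.0632]
ee_rot: [2.002, 2.42, -0.001]
force: [-0.8, 4.5, 1.9]
width: 0.501
```

Request:
step_arm([
  [[0.04,0.0002,-0.001,0,0],[0.04,0.0002,-0.001,0,0],[0.04,0.0002,-0.001,0,0]],
])

```text
clock: 8.47
position: [0.5547, -0.0508, 0.0632]
ee_rot: [2.002, 2.419, -0.001]
force: [-1.0, 4.9, 1.2]
width: 0.5
```

Request:
step_arm([
  [[0.04,0.0002,-0.001,0,0],[0.04,0.0002,-0.001,0,0],[0.04,0.0002,-0.001,0,0]],
])

```text
clock: 8.72
position: [0.5548, -0.0517, 0.0632]
ee_rot: [2.001, 2.42, -0.001]
force: [-0.3, 4.7, 1.3]
width: 0.502
```

Request:
step_arm([
  [[0.04,0.0002,-0.001,0,0],[0.04,0.0002,-0.001,0,0],[0.04,0.0002,-0.001,0,0]],
])

```text
clock: 8.97
position: [0.5549, -0.0519, 0.0632]
ee_rot: [2.001, 2.421, 0.0]
force: [-1.1, 6.6, 3.5]
width: 0.499
```

Run:
```python
from h import *
for n in ["scene"]:
    p,d=eyes.get_image(n)
    p=cv2.resize(p[160:250,190:310],(800,600),interpolation=cv2.INTER_CUBIC)
    cv2.imwrite(f"pics/{n}4.png",p[:,:,::-1])
```

```text
(no output)
```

View pics/scene4.png

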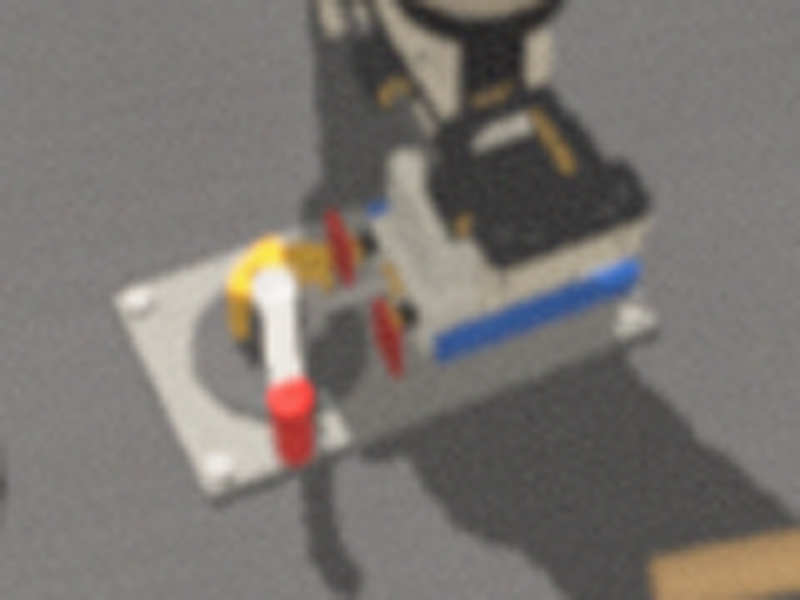

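The rest is at the stop, with its front by the black pads near (405,315) and (370,240). The last step moved only 0.2 mm, so I'll confirm with one more step.

Request:
step_arm([
  [[0.04,0.0003,-0.0015,0,0],[0.04,0.0003,-0.0015,0,0],[0.04,0.0003,-0.0015,0,0]],
])

```text
clock: 9.27
position: [0.5549, -0.0521, 0.0633]
ee_rot: [-2.0, -2.422, -0.002]
force: [-1.8, 8.2, 3.1]
width: 0.499
```

The load rises without motion, so it is on the pads. I'll release and retreat upwards.

Request:
step_arm([
  [[0.06,0,0,0,0],[0.08,0,0,0,0],[0.08,0,0,0,0],[0.08,0,0,0.01,0],[0.08,0,0,0.035,0],[0.08,0,0,0.065,0],[0.08,0,-0.02,0.1,0],[0.08,0,-0.045,0.14,0],[0.08,0,-0.08,0.18,0],[0.08,0,-0.11,0.2,0],[0.08,0,-0.13,0.2,0],[0.08,0,-0.14,0.2,0],[0.08,0,-0.14,0.2,0]],
])

```text
clock: 10.35
position: [0.5543, -0.1965, 0.2639]
ee_rot: [2.007, 2.416, -0.0]
force: [0.1, 0.8, -0.3]
width: 0.869
```

Run:
```python
from h import *
s=observe();print(s["position"],s["ee_rot"],s["force"],s["clock"])
c=eyes.camera_params("wrist");p,d=eyes.get_image("wrist");np.savez("pics/w5.npz",p=p,d=d,**c);cv2.imwrite("pics/w5.png",p[:,:,::-1])
P=cloud(d,c);h=hsv(p)
red=((h[...,0]<6)|(h[...,0]>174))&(h[...,1]>150)&(h[...,2]>80)&(d>0)&(P[...,2]>.092)&(P[...,2]<.11)
t=P[red];print(red.sum(),cv2.minEnclosingCircle(t[:,:2].astype(np.float32)))
ys,xs=np.nonzero(red);(u,v),r=cv2.minEnclosingCircle(np.stack([xs,ys],1).astype(np.float32));print(u,v,r,rayz(u,v,.095,c))
```

```text
[ 0.55429863 -0.19648559  0.26390425] [ 2.00656537e+00  2.41581784e+00 -4.68578629e-04] [ 0.10343353  0.80591668 -0.29770778] 10.35
233 ((0.6566477417945862, -0.15600357949733734), 0.008805335499346256)
358.5 153.5 9.192488670349121 [ 0.65594817 -0.15570352  0.095     ]
```

View pics/w5.png

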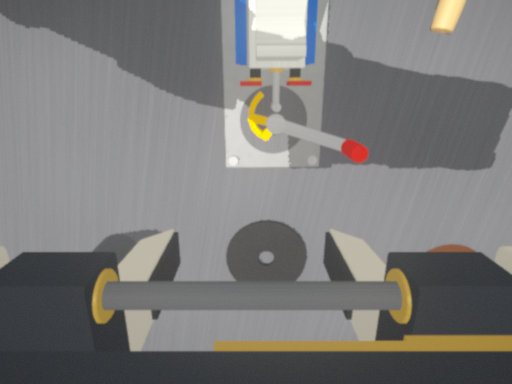

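The stud head is at (276,107), inside the open yellow lips near the hub at (276,123), and the knob is at (358,153), i.e. (0.6565,-0.156). I'll turn the tool so the jaws lie along the arc and come down around the knob.

Request:
step_arm([
  [[0.05,0.01,0.004,-0.01,4],[0.05,0.03,0.012,-0.03,10],[0.05,0.055,0.02,-0.05,17],[0.05,0.08,0.03,-0.065,24],[0.05,0.095,0.038,-0.075,31],[0.05,0.102,0.0405,-0.08,38],[0.05,0.102,0.0405,-0.08,45],[0.05,0.102,0.0405,-0.08,52],[0.05,0.102,0.0405,-0.08,59],[0.05,0.102,0.0405,-0.08,66],[0.05,0.102,0.0405,-0.08,71],[0.05,0.102,0.0405,-0.08,73],[0.05,0.102,0.0405,-0.09,73],[0.05,0.102,0.0405,-0.11,73],[0.05,0.102,0.0405,-0.13,73],[0.05,0.102,0.0405,-0.15,73],[0.05,0.102,0.0405,-0.168,73],[0.05,0.102,0.0405,-0.18,73],[0.05,0.102,0.0405,-0.185,73],[0.05,0.102,0.0405,-0.185,73]],
])

```text
clock: 12.07
position: [0.6554, -0.1521, 0.0768]
ee_rot: [-0.17, -3.134, -0.001]
force: [0.7, -0.0, -0.4]
width: 0.544
```

Run:
```python
from h import *
s=observe();print(s["position"],s["ee_rot"],s["force"],s["joints"])
c=eyes.camera_params("wrist");p,d=eyes.get_image("wrist");cv2.imwrite("pics/w6.png",p[:,:,::-1])
```

```text
[ 0.65542863 -0.15213889  0.07679512] [-1.70437059e-01 -3.13371546e+00 -1.06068376e-03] [ 0.69536183 -0.03759139 -0.43485301] [ 0.65258498  0.83864427 -0.86312956  1.55511234  0.69407949  1.08082659
  1.0759506 ]
```

View pics/w6.png

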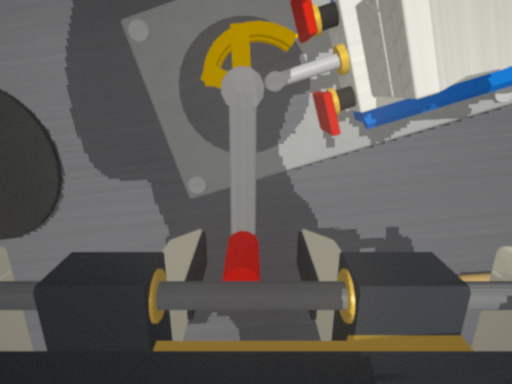

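Request:
step_arm([
  [[0.03,0.001,-0.004,0.001,0],[0.02,0.001,-0.004,0.001,0],[0.01,0.001,-0.004,0.001,0],[0.01,0.001,-0.004,0.001,0],[0.01,0.001,-0.004,0.001,0],[0.01,0.001,-0.004,0.001,0],[0.01,0.001,-0.004,0.001,0]],
], squeeze=8)

```text
clock: 12.7
position: [0.6573, -0.1567, 0.0795]
ee_rot: [-0.171, -3.136, 0.0]
force: [-0.3, -2.0, 2.5]
width: 0.192
```

```bash
cat > arc.py <<'E'
from h import *
import sys
A=np.array([.5725,-.1468])
def st():
    s=observe();p=np.array(s["position"])[:2];v=p-A;th=np.arctan2(v[1],v[0]);t=np.array([np.sin(th),-np.cos(th)])
    T=R.from_rotvec(s["ee_rot"]).as_matrix();F=np.array(s["force"])[:2]
    print("clock",s["clock"],"pos",np.round(s["position"],4),"r",np.linalg.norm(v).round(4),"th",np.degrees(th).round(2),"cam",(np.radians(.8)-th).round(3),"toolx",np.degrees(np.arctan2(T[1,0],T[0,0])).round(1),"Ftan",-(F@t).round(2),"Frad",(F@v/np.linalg.norm(v)).round(2),"w",s["width"]*.0918)
    return p,th
def plan(n,step):
    p,th=st()
    for i in range(1,n+1):
        a=th-np.radians(step*i);q=A+.085*np.array([np.cos(a),np.sin(a)])-p
        print(f"[0.01, {q[0]:.4f}, {q[1]:.4f}, 0, {-step*i:.1f}]",end=", ")
    print()
if __name__=="__main__": plan(int(sys.argv[1]),float(sys.argv[2]))
E
python3 arc.py 12 3
```

```text
clock 12.7 pos [ 0.6573 -0.1567  0.0795] r 0.0854 th -6.66 cam 0.13 toolx 173.7 Ftan -2.01 Frad -0.1 w 0.017656358751754767
[0.01, -0.0010, -0.0044, 0, -3.0], [0.01, -0.0019, -0.0087, 0, -6.0], [0.01, -0.0030, -0.0130, 0, -9.0], [0.01, -0.0043, -0.0173, 0, -12.0], [0.01, -0.0058, -0.0215, 0, -15.0], [0.01, -0.0076, -0.0256, 0, -18.0], [0.01, -0.0095, -0.0296, 0, -21.0], [0.01, -0.0117, -0.0334, 0, -24.0], [0.01, -0.0141, -0.0372, 0, -27.0], [0.01, -0.0166, -0.0408, 0, -30.0], [0.01, -0.0194, -0.0443, 0, -33.0], [0.01, -0.0223, -0.0477, 0, -36.0],
```

Request:
step_arm([
  [[0.01,-0.001,-0.0044,0,-3],[0.01,-0.0019,-0.0087,0,-6],[0.01,-0.003,-0.013,0,-9],[0.01,-0.0043,-0.0173,0,-12],[0.01,-0.0058,-0.0215,0,-15],[0.01,-0.0076,-0.0256,0,-18],[0.01,-0.0095,-0.0296,0,-21],[0.01,-0.0117,-0.0334,0,-24],[0.01,-0.0141,-0.0372,0,-27],[0.01,-0.0166,-0.0408,0,-30]],
])

```text
clock: 13.53
position: [0.6423, -0.1962, 0.0795]
ee_rot: [0.979, 2.983, 0.005]
force: [5.9, 2.8, -4.8]
width: 0.193
```

```bash
python3 arc.py 12 3
```

```text
clock 13.5333 pos [ 0.6423 -0.1962  0.0795] r 0.0855 th -35.29 cam 0.63 toolx 143.7 Ftan 5.7 Frad 3.25 w 0.01769488880099148
[0.01, -0.0031, -0.0033, 0, -3.0], [0.01, -0.0059, -0.0067, 0, -6.0], [0.01, -0.0090, -0.0099, 0, -9.0], [0.01, -0.0122, -0.0130, 0, -12.0], [0.01, -0.0155, -0.0160, 0, -15.0], [0.01, -0.0190, -0.0187, 0, -18.0], [0.01, -0.0226, -0.0213, 0, -21.0], [0.01, -0.0264, -0.0237, 0, -24.0], [0.01, -0.0303, -0.0258, 0, -27.0], [0.01, -0.0343, -0.0278, 0, -30.0], [0.01, -0.0384, -0.0296, 0, -33.0], [0.01, -0.0425, -0.0311, 0, -36.0],
```

Request:
step_arm([
  [[0.01,-0.003,-0.0033,0,-3],[0.01,-0.0059,-0.0067,0,-6],[0.01,-0.009,-0.0099,0,-9],[0.01,-0.0122,-0.013,0,-12],[0.01,-0.0155,-0.016,0,-15],[0.01,-0.0155,-0.016,0,-15]],
])

```text
clock: 14.03
position: [0.6277, -0.2122, 0.0796]
ee_rot: [1.364, 2.826, 0.007]
force: [4.8, 1.2, -4.0]
width: 0.193
```

```bash
python3 arc.py 8 2.5
```

```text
clock 14.0333 pos [ 0.6277 -0.2122  0.0796] r 0.0856 th -49.85 cam 0.884 toolx 128.5 Ftan 4.42 Frad 2.17 w 0.017687809909225527
[0.01, -0.0032, -0.0019, 0, -2.5], [0.01, -0.0062, -0.0041, 0, -5.0], [0.01, -0.0093, -0.0062, 0, -7.5], [0.01, -0.0125, -0.0081, 0, -10.0], [0.01, -0.0157, -0.0099, 0, -12.5], [0.01, -0.0190, -0.0115, 0, -15.0], [0.01, -0.0224, -0.0130, 0, -17.5], [0.01, -0.0259, -0.0144, 0, -20.0],
```

Request:
step_arm([
  [[0.01,-0.0032,-0.0019,0,-2.5],[0.01,-0.0062,-0.0041,0,-5],[0.01,-0.0062,-0.0041,0,-5]],
])

```text
clock: 14.28
position: [0.6224, -0.2162, 0.0795]
ee_rot: [1.489, 2.76, 0.009]
force: [4.4, -0.5, -3.4]
width: 0.193
```

```bash
python3 arc.py 8 2.5
```

```text
clock 14.2833 pos [ 0.6224 -0.2162  0.0795] r 0.0855 th -54.3 cam 0.962 toolx 123.3 Ftan 3.32 Frad 2.94 w 0.017751728949544
[0.01, -0.0033, -0.0017, 0, -2.5], [0.01, -0.0065, -0.0037, 0, -5.0], [0.01, -0.0097, -0.0055, 0, -7.5], [0.01, -0.0130, -0.0072, 0, -10.0], [0.01, -0.0164, -0.0087, 0, -12.5], [0.01, -0.0198, -0.0101, 0, -15.0], [0.01, -0.0233, -0.0114, 0, -17.5], [0.01, -0.0269, -0.0124, 0, -20.0],
```

Request:
step_arm([
  [[0.01,-0.0033,-0.0018,0,-2.5],[0.01,-0.0065,-0.0037,0,-5],[0.01,-0.0097,-0.0055,0,-7.5],[0.01,-0.0097,-0.0055,0,-7.5]],
])

```text
clock: 14.62
position: [0.6134, -0.2218, 0.0796]
ee_rot: [1.669, 2.652, 0.01]
force: [4.5, -2.3, -3.9]
width: 0.192
```

```bash
python3 arc.py 8 2.5
```

```text
clock 14.6167 pos [ 0.6134 -0.2218  0.0796] r 0.0855 th -61.38 cam 1.085 toolx 115.6 Ftan 2.87 Frad 4.16 w 0.017609006470780276
[0.01, -0.0035, -0.0013, 0, -2.5], [0.01, -0.0069, -0.0029, 0, -5.0], [0.01, -0.0103, -0.0043, 0, -7.5], [0.01, -0.0138, -0.0055, 0, -10.0], [0.01, -0.0173, -0.0066, 0, -12.5], [0.01, -0.0209, -0.0076, 0, -15.0], [0.01, -0.0245, -0.0084, 0, -17.5], [0.01, -0.0282, -0.0090, 0, -20.0],
```

Request:
step_arm([
  [[0.01,-0.0035,-0.0014,0,-2],[0.01,-0.0069,-0.0028,0,-4],[0.01,-0.0103,-0.0042,0,-6],[0.01,-0.0103,-0.0042,0,-6]],
])

```text
clock: 14.95
position: [0.604, -0.2262, 0.0796]
ee_rot: [1.807, 2.558, 0.012]
force: [4.7, -1.5, -3.9]
width: 0.191
```

```bash
python3 arc.py 8 2.5
```

```text
clock 14.95 pos [ 0.604  -0.2262  0.0796] r 0.0854 th -68.36 cam 1.207 toolx 109.5 Ftan 3.85 Frad 3.16 w 0.01755365531511389
[0.01, -0.0036, -0.0009, 0, -2.5], [0.01, -0.0072, -0.0020, 0, -5.0], [0.01, -0.0107, -0.0030, 0, -7.5], [0.01, -0.0144, -0.0038, 0, -10.0], [0.01, -0.0180, -0.0045, 0, -12.5], [0.01, -0.0217, -0.0050, 0, -15.0], [0.01, -0.0254, -0.0054, 0, -17.5], [0.01, -0.0291, -0.0056, 0, -20.0],
```

Request:
step_arm([
  [[0.01,-0.0036,-0.001,0,-2.5],[0.01,-0.0072,-0.002,0,-5],[0.01,-0.0107,-0.003,0,-7],[0.01,-0.0107,-0.003,0,-7]],
])

```text
clock: 15.28
position: [0.594, -0.2295, 0.0796]
ee_rot: [1.962, 2.438, 0.013]
force: [3.7, -2.0, -4.3]
width: 0.195
```

```bash
python3 arc.py 8 2.5
```

```text
clock 15.2833 pos [ 0.594  -0.2295  0.0796] r 0.0854 th -75.44 cam 1.331 toolx 102.4 Ftan 3.04 Frad 2.85 w 0.01790982782706857
[0.01, -0.0037, -0.0004, 0, -2.5], [0.01, -0.0074, -0.0011, 0, -5.0], [0.01, -0.0110, -0.0017, 0, -7.5], [0.01, -0.0147, -0.0020, 0, -10.0], [0.01, -0.0184, -0.0022, 0, -12.5], [0.01, -0.0221, -0.0023, 0, -15.0], [0.01, -0.0258, -0.0022, 0, -17.5], [0.01, -0.0295, -0.0019, 0, -20.0],
```

Request:
step_arm([
  [[0.01,-0.0037,-0.0005,0,-2.5],[0.01,-0.0074,-0.0011,0,-5],[0.01,-0.011,-0.0016,0,-7],[0.01,-0.011,-0.0016,0,-7]],
])

```text
clock: 15.62
position: [0.5835, -0.2316, 0.0796]
ee_rot: [2.109, 2.31, 0.013]
force: [3.5, -2.9, -3.2]
width: 0.193
```

```bash
python3 arc.py 8 2.5
```

```text
clock 15.6167 pos [ 0.5835 -0.2316  0.0796] r 0.0855 th -82.59 cam 1.455 toolx 95.2 Ftan 3.05 Frad 3.35 w 0.01769032226412962
[0.01, -0.0037, 0.0001, 0, -2.5], [0.01, -0.0074, -0.0002, 0, -5.0], [0.01, -0.0112, -0.0002, 0, -7.5], [0.01, -0.0149, -0.0001, 0, -10.0], [0.01, -0.0186, 0.0001, 0, -12.5], [0.01, -0.0223, 0.0005, 0, -15.0], [0.01, -0.0259, 0.0011, 0, -17.5], [0.01, -0.0296, 0.0018, 0, -20.0],
```

Request:
step_arm([
  [[0.01,-0.0037,0,0,-2.5],[0.01,-0.0074,-0.0001,0,-5],[0.01,-0.0112,-0.0002,0,-7],[0.01,-0.0112,-0.0002,0,-7]],
])

```text
clock: 15.95
position: [0.5727, -0.2323, 0.0796]
ee_rot: [2.247, 2.173, 0.013]
force: [2.6, -2.7, -3.8]
width: 0.195
```

```bash
python3 arc.py 8 2.5
```

```text
clock 15.95 pos [ 0.5727 -0.2323  0.0796] r 0.0855 th -89.84 cam 1.582 toolx 88.1 Ftan 2.63 Frad 2.67 w 0.017872570885497832
[0.01, -0.0037, 0.0006, 0, -2.5], [0.01, -0.0074, 0.0008, 0, -5.0], [0.01, -0.0111, 0.0012, 0, -7.5], [0.01, -0.0148, 0.0018, 0, -10.0], [0.01, -0.0184, 0.0025, 0, -12.5], [0.01, -0.0220, 0.0033, 0, -15.0], [0.01, -0.0256, 0.0044, 0, -17.5], [0.01, -0.0291, 0.0056, 0, -20.0],
```

Request:
step_arm([
  [[0.01,-0.0037,0.0004,0,-2.5],[0.01,-0.0074,0.0008,0,-5],[0.01,-0.0111,0.0012,0,-7],[0.01,-0.0111,0.0012,0,-7]],
])

```text
clock: 16.28
position: [0.5619, -0.2317, 0.0796]
ee_rot: [2.377, 2.028, 0.012]
force: [2.7, -3.3, -3.3]
width: 0.196
```

```bash
python3 arc.py 8 2.5
```

```text
clock 16.2833 pos [ 0.5619 -0.2317  0.0796] r 0.0856 th -97.11 cam 1.709 toolx 80.9 Ftan 3.14 Frad 2.98 w 0.018023669832280403
[0.01, -0.0036, 0.0011, 0, -2.5], [0.01, -0.0072, 0.0018, 0, -5.0], [0.01, -0.0109, 0.0026, 0, -7.5], [0.01, -0.0144, 0.0037, 0, -10.0], [0.01, -0.0179, 0.0048, 0, -12.5], [0.01, -0.0214, 0.0061, 0, -15.0], [0.01, -0.0248, 0.0076, 0, -17.5], [0.01, -0.0281, 0.0092, 0, -20.0],
```

Request:
step_arm([
  [[0.01,-0.0036,0.0009,0,-2.5],[0.01,-0.0072,0.0018,0,-5],[0.01,-0.0072,0.0018,0,-5]],
])

```text
clock: 16.53
position: [0.5549, -0.2305, 0.0796]
ee_rot: [2.464, 1.918, 0.011]
force: [2.3, -3.8, -3.6]
width: 0.193
```

```bash
python3 arc.py 6 2.5
```

```text
clock 16.5333 pos [ 0.5549 -0.2305  0.0796] r 0.0856 th -101.9 cam 1.792 toolx 75.8 Ftan 3.05 Frad 3.25 w 0.017730549954176097
[0.01, -0.0035, 0.0014, 0, -2.5], [0.01, -0.0071, 0.0024, 0, -5.0], [0.01, -0.0106, 0.0036, 0, -7.5], [0.01, -0.0141, 0.0049, 0, -10.0], [0.01, -0.0175, 0.0063, 0, -12.5], [0.01, -0.0208, 0.0079, 0, -15.0],
```

Request:
step_arm([
  [[0.01,-0.0035,0.0012,0,-2],[0.01,-0.0071,0.0024,0,-4],[0.01,-0.0071,0.0024,0,-4]],
])

```text
clock: 16.78
position: [0.5484, -0.2289, 0.0797]
ee_rot: [2.53, 1.827, 0.011]
force: [3.3, -4.0, -5.1]
width: 0.196
```

```bash
python3 arc.py 6 2.5
```

```text
clock 16.7833 pos [ 0.5484 -0.2289  0.0797] r 0.0856 th -106.33 cam 1.87 toolx 71.7 Ftan 4.27 Frad 2.89 w 0.018004518241750606
[0.01, -0.0034, 0.0017, 0, -2.5], [0.01, -0.0069, 0.0030, 0, -5.0], [0.01, -0.0103, 0.0044, 0, -7.5], [0.01, -0.0136, 0.0060, 0, -10.0], [0.01, -0.0169, 0.0077, 0, -12.5], [0.01, -0.0201, 0.0095, 0, -15.0],
```

Request:
step_arm([
  [[0.01,-0.0034,0.0015,0,-2],[0.01,-0.0048,0.002,0,-3],[0.01,-0.0048,0.002,0,-3]],
])

```text
clock: 17.03
position: [0.5449, -0.2278, 0.0797]
ee_rot: [2.575, 1.757, 0.013]
force: [7.2, -5.4, -7.5]
width: 0.199
```

```bash
python3 arc.py 4 2
```

```text
clock 17.0333 pos [ 0.5449 -0.2278  0.0797] r 0.0855 th -108.8 cam 1.913 toolx 68.6 Ftan 8.58 Frad 2.76 w 0.018265746676012138
[0.01, -0.0026, 0.0015, 0, -2.0], [0.01, -0.0054, 0.0026, 0, -4.0], [0.01, -0.0081, 0.0038, 0, -6.0], [0.01, -0.0108, 0.0051, 0, -8.0],
```

The load is rising as expected. I'll continue in small steps.

Request:
step_arm([
  [[0.01,-0.0026,0.0012,0,-1],[0.01,-0.0046,0.0021,0,-2],[0.01,-0.0046,0.0021,0,-2]],
])

```text
clock: 17.28
position: [0.542, -0.2267, 0.0798]
ee_rot: [2.604, 1.709, 0.016]
force: [9.1, -6.1, -8.8]
width: 0.198
```

```bash
python3 arc.py 4 2
```

```text
clock 17.2833 pos [ 0.542  -0.2267  0.0798] r 0.0855 th -110.92 cam 1.95 toolx 66.6 Ftan 10.65 Frad 2.42 w 0.018216264464958276
[0.01, -0.0026, 0.0016, 0, -2.0], [0.01, -0.0053, 0.0028, 0, -4.0], [0.01, -0.0080, 0.0041, 0, -6.0], [0.01, -0.0106, 0.0055, 0, -8.0],
```

Request:
step_arm([
  [[0.01,-0.0026,0.0013,0,-1],[0.01,-0.005,0.0025,0,-2],[0.01,-0.005,0.0025,0,-2]],
])

```text
clock: 17.53
position: [0.5389, -0.2254, 0.08]
ee_rot: [2.631, 1.661, 0.02]
force: [9.8, -5.8, -10.4]
width: 0.201
```

```bash
python3 arc.py 4 2
```

```text
clock 17.5333 pos [ 0.5389 -0.2254  0.08  ] r 0.0855 th -113.15 cam 1.989 toolx 64.5 Ftan 11.28 Frad 1.53 w 0.018481867028315002
[0.01, -0.0025, 0.0016, 0, -2.0], [0.01, -0.0052, 0.0030, 0, -4.0], [0.01, -0.0078, 0.0044, 0, -6.0], [0.01, -0.0104, 0.0058, 0, -8.0],
```

Request:
step_arm([
  [[0.01,-0.0025,0.0014,0,-1],[0.01,-0.004,0.0022,0,-1.5],[0.01,-0.004,0.0022,0,-1.5],[0.01,-0.004,0.0022,0,-1.5]],
])

```text
clock: 17.87
position: [0.5373, -0.2246, 0.0802]
ee_rot: [2.65, 1.624, 0.024]
force: [9.9, -6.5, -9.7]
width: 0.201
```

```bash
python3 arc.py 4 2; python3 -c "
from h import *
print(observe()['force'],observe()['ft_torque'])
c=eyes.camera_params('wrist');p,d=eyes.get_image('wrist');cv2.imwrite('pics/w8.png',p[:,:,::-1])"
```

```text
clock 17.8667 pos [ 0.5373 -0.2246  0.0802] r 0.0854 th -114.35 cam 2.01 toolx 63.0 Ftan 11.7 Frad 1.85 w 0.0184764353061357
[0.01, -0.0025, 0.0016, 0, -2.0], [0.01, -0.0051, 0.0030, 0, -4.0], [0.01, -0.0077, 0.0045, 0, -6.0], [0.01, -0.0103, 0.0060, 0, -8.0], 
[ 9.89365879 -6.50470299 -9.66228674] [-1.24548941 -1.88172295 -0.02475612]
```

View pics/w8.png

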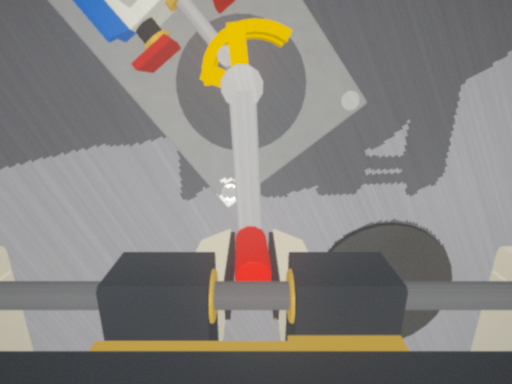

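The jaws are opening slightly (18.5 mm), because the load exceeds the 8 N grip. I'll firm up the grip and read the force again.

Request:
step_arm([
  [[0.01,0,0,0,0],[0.01,0,0,0,0],[0.01,0,0,0,0],[0.01,0,0,0,0]],
], squeeze=30)

```text
clock: 18.25
position: [0.5379, -0.2248, 0.0801]
ee_rot: [2.649, 1.624, 0.025]
force: [5.3, -3.8, -5.2]
width: 0.191
```

```bash
python3 arc.py 4 2
```

```text
clock 18.25 pos [ 0.5379 -0.2248  0.0801] r 0.0854 th -113.92 cam 2.002 toolx 63.0 Ftan 6.42 Frad 1.33 w 0.017505454430908916
[0.01, -0.0025, 0.0016, 0, -2.0], [0.01, -0.0052, 0.0029, 0, -4.0], [0.01, -0.0078, 0.0044, 0, -6.0], [0.01, -0.0103, 0.0059, 0, -8.0],
```

Request:
step_arm([
  [[0.01,-0.0015,0.0008,0,-0.5],[0.01,-0.0026,0.0014,0,-1],[0.01,-0.0026,0.0014,0,-1],[0.01,-0.0026,0.0014,0,-1]],
])

```text
clock: 18.58
position: [0.5369, -0.2244, 0.0802]
ee_rot: [2.661, 1.6, 0.028]
force: [9.0, -6.1, -10.1]
width: 0.195
```

```bash
python3 arc.py 4 2
```

```text
clock 18.5833 pos [ 0.5369 -0.2244  0.0802] r 0.0854 th -114.67 cam 2.015 toolx 62.0 Ftan 10.71 Frad 1.77 w 0.01788571637408861
[0.01, -0.0025, 0.0016, 0, -2.0], [0.01, -0.0051, 0.0030, 0, -4.0], [0.01, -0.0077, 0.0045, 0, -6.0], [0.01, -0.0103, 0.0060, 0, -8.0],
```

Request:
step_arm([
  [[0.01,-0.002,0.0012,0,-0.5],[0.01,-0.004,0.0023,0,-1],[0.01,-0.004,0.0023,0,-1],[0.01,-0.004,0.0023,0,-1]],
])

```text
clock: 18.92
position: [0.5346, -0.2233, 0.0802]
ee_rot: [2.672, 1.575, 0.031]
force: [9.9, -7.7, -11.4]
width: 0.19
```

```bash
python3 arc.py 4 2
```

```text
clock 18.9167 pos [ 0.5346 -0.2233  0.0802] r 0.0854 th -116.35 cam 2.045 toolx 61.0 Ftan 12.33 Frad 2.5 w 0.017447555914631888
[0.01, -0.0025, 0.0017, 0, -2.0], [0.01, -0.0051, 0.0032, 0, -4.0], [0.01, -0.0076, 0.0047, 0, -6.0], [0.01, -0.0101, 0.0063, 0, -8.0],
```

Request:
step_arm([
  [[0.01,-0.002,0.0012,0,-0.5],[0.01,-0.0037,0.0022,0,-1],[0.01,-0.0037,0.0022,0,-1],[0.01,-0.0037,0.0022,0,-1]],
])

```text
clock: 19.25
position: [0.533, -0.2225, 0.0802]
ee_rot: [2.684, 1.549, 0.035]
force: [11.3, -7.5, -14.1]
width: 0.19
```

```bash
python3 arc.py 4 2
```

```text
clock 19.25 pos [ 0.533  -0.2225  0.0802] r 0.0854 th -117.59 cam 2.066 toolx 60.0 Ftan 13.54 Frad 1.41 w 0.017415229582996048
[0.01, -0.0024, 0.0018, 0, -2.0], [0.01, -0.0050, 0.0033, 0, -4.0], [0.01, -0.0075, 0.0049, 0, -6.0], [0.01, -0.0099, 0.0066, 0, -8.0],
```

The push is about 10.5 N above drag, inside the "well tight" band, and the rotation since load onset is about 0.2 rad. I'll stop there, relax, open and lift away.

Request:
step_arm([
  [[0.018,0,0,0,0],[0.022,0,0,0,0],[0.03,0,0,0,0],[0.04,0,0,0,0],[0.05,0,0,0,0],[0.05,0,0,0,0],[0.05,0,0,0.015,0],[0.05,0,0,0.04,0],[0.05,0,0,0.07,0],[0.05,0,0,0.1,0],[0.05,0,0,0.14,0],[0.05,0,-0.02,0.18,0],[0.05,0,-0.04,0.19,0],[0.05,0,-0.04,0.19,0]],
])

```text
clock: 20.42
position: [0.5339, -0.2675, 0.2746]
ee_rot: [2.68, 1.539, 0.038]
force: [-0.6, -1.6, -0.8]
width: 0.544
```

Run:
```python
from h import *
s=observe();print(s["position"],s["force"],s["clock"])
for n in ["wrist","scene","top"]:
    c=eyes.camera_params(n);p,d=eyes.get_image(n);np.savez(f"pics/{n}9.npz",p=p,d=d,**c);
    q=p if n=="wrist" else cv2.resize(p[160:250,190:310],(800,600),interpolation=cv2.INTER_CUBIC)
    cv2.imwrite(f"pics/{n}9.png",q[:,:,::-1])
    P=cloud(d,c);h=hsv(p)
    red=((h[...,0]<6)|(h[...,0]>174))&(h[...,1]>150)&(h[...,2]>80)&(d>0)&(P[...,2]>.09)&(P[...,2]<.11)&(P[...,0]>.4)&(P[...,0]<.7)
    if red.sum()>8:
        k=np.array(cv2.minEnclosingCircle(P[red][:,:2].astype(np.float32))[0]);v=k-[.5725,-.1468];print(n,k,"cam",np.radians(.8)-np.arctan2(v[1],v[0]))
```

```text
[ 0.53393297 -0.26754903  0.27462736] [-0.61782922 -1.60826392 -0.75437779] 20.4167
wrist [ 0.53688896 -0.22318809] cam 2.0209911903087088
scene [ 0.53847885 -0.22535062] cam 1.9934797169179732
top [ 0.53463477 -0.2254349 ] cam 2.0335234255336543
```

View pics/wrist9.png

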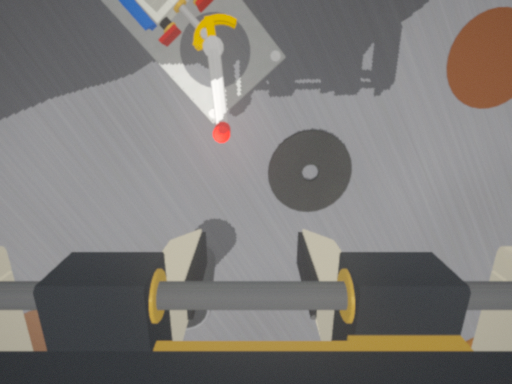

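View pics/scene9.png

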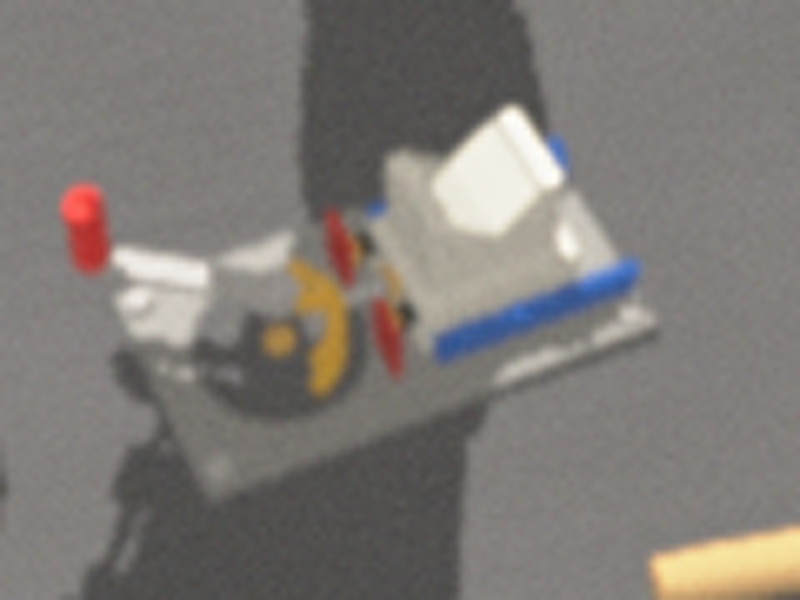

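The lever stayed at about 2.02 rad, the yellow lips are hooked around the stud, the rest sits flat in the guides, and nothing touches the gripper. The pad load works out at about 26 N from the force rise and about 30 N from the angle. I'll hand in.

```bash
python3 -c "
from cell import arm
print(arm.sign_off())"
```

```text
the job is handed in; nothing more can be done
None
```

I set the pipe rest in the guides, slid it up to the rubber pads, and closed the cam to about 2.02 rad. I then let go and handed the job in at about 20.6 s of the 72 s allowed. No verdict was reported.

**Pad load:** it is an estimate, since it can't be read directly. The push on the knob rose about 10.5 N above the unloaded drag, which suggests about 26 N on the pads. The 0.15 rad turned after the load began suggests about 30 N. Both are inside the 15–60 N range.

**After release:**
- **Lever:** it stayed where I left it. The three cameras put the cam at 1.99–2.03 rad.
- **Rest:** it looked flat in the guides, with the stud hooked behind the yellow lips. I judged this from the pictures and did not measure its tilt.
- **Gripper:** it was clear of everything.
- **Pipe, disc and hammer:** the arm did not go near them. I did not re-measure their positions at the end.

**Disagreements:**
- **Cam angle:** the gripper position gave 2.07 rad under load, against 2.02 rad seen once released. I put this down to the hand flexing.
- **Grip:** my first hold on the knob (8 N) slipped open slightly under load, so I tightened it to 30 N before the final turn.
- **Guide position:** the top and wrist cameras differed by about 3 mm. I used a value between them, closer to the wrist camera, and the wrist view showed the rest centred before I lowered it.

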